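Clamp the bushing bracket and thread its guide rod

ROBOT

A 7-joint arm with a two-finger parallel gripper is mounted at the origin on the work surface. World frame = base frame: x ahead of the robot, y to its left, z up, the work surface at z = 0. Lengths are in m, angles in rad, forces in N, time in s.
With the tool pointing down it reaches from about 0.425 to 0.95 m from the base axis. Payload 4.7 kg.
Tool frame: the origin (TCP) lies midway between the tips of the shut fingers; the grasp point (between the pads) lies 19 mm behind it; z points along the fingers, y is the direction in which the jaws open and shut (so a half turn about z gives the same grasp; the last joint's range is limited). The gripper opens to 87 mm and grips with 3 to 60 N. Pads are 19 mm wide; open, the fingers measure 117 mm over their backs; the gripper's body (75 mm by 190 mm) begins 51 mm behind the grasp point.
Start: joints at [-1.186, 0.469, -0.049, 1.532, 0.024, 1.141, -0.082], TCP at [0.271, 0.618, 0.223] pointing down, gripper open.
Joint ranges: [-2.59, 2.59], [-0.33, 1.99], [-1.39, 1.29], [0.1, 2.45], [-1.04, 4.18], [0.21, 1.99], [-2.66, 2.66]. Speed limits (rad/s): [2.57, 2.57, 3.14, 3.14, 3.14, 3.14, 3.14].

INTERFACE

Orientations are given as a rotation vector (axis times angle).
In Python, from station import r gives the robot as it stands. Calls block until the motion is done:
- r.goto(position, orientation): joint-space move of the TCP to a pose.
- r.move_linear(position, max_speed=0.15, orientation=None): straight line of the TCP; orientation=None keeps the orientation; max_speed is the mean speed in m/s.
- r.move_j(angles): joint-space move.
- r.open_gripper() and r.grasp(strength=None): open the fingers fully, or close them until they stop; strength is the grip in N (None keeps the last).
- r.pause(seconds).
- r.solve_ik(position, orientation): joint angles nearest the present ones, or None.
- r.state(): the state.
- r.grab_frame(name): name is "scene" or "top"; returns the picture (384x512x3 uint8, red, green, blue); there is no depth.
- r.camera_info(name): a dict with "fx", "fy", "cx", "cy" (pixels), "eye" and "rotation" of the camera in the world. Camera axes: x right, y down, z forward; pixel columns grow to the right and rows downward; lengths in m; the calibration is good to about 2 mm. A picture is of the moment at which its call begins. camera_info takes no time and is no camera call.
A pose or a line that the arm cannot do raises r.PlanningError and nothing moves.
- r.finish_job(): hands the job in, once; it reports no verdict.
The state is a dict: "clock": time; "q": joint angles; "qvel": joint speeds; "effort": joint torques, N m; "position": TCP position; "tcp_rot": TCP orientation; "ft_force": force on the tool from outside, world axes, zero at the start; "moment": the same for the moment, N m; "grip_width": finger opening in m.
Only numpy, scipy, OpenCV 4.12 (cv2) and the standard library are available. Lean on these libraries where they do the work, as an engineer would, in place of code of your own. Each camera call takes 0.05 s, during which the arm holds its last target. There are 200 camera calls.

TASK

Swing the vise's red-knobbed crank clockwise until the jaw is tight on the aluminium bracket. Then take the orange-topped guide rod from the wooden rack and thread it down through the bracket's upper and then lower brass bushing, and finish while still holding the rod upright there: its lower end in the open space between the lower bushing and the bracket's foot, not resting on anything, with the bracket still clamped. Leave the punch, the tin and the screwdriver alone, and do not tip the bracket over.

Things in the scene. Friction and masses are not known exactly. Their poses are not given: they have to be found in the camera images.
- vise: Blue cam vise fixed to the bench; origin at the underside below the jaw opening, z up. Base plate 110 mm (its x) by 250 mm (its y, -170 to +80 mm), its top (the bed) 18 mm above the bench. The jaws close along its y: fixed jaw on the +y side (inner face at y = +30 mm, top 60 mm above the bench), moving jaw on the -y side, crank at the -y end.
- vise_jaw: Moving jaw, 96 mm long along the vise's x, top 60 mm above the bench; origin at bench height below its inner face. It slides to the vise's +y as the crank turns, 8.6 mm per rad (opening 56 mm at crank 0), pushes the 44 mm bracket foot against the fixed jaw and meets it there at a crank reading of about 1.4 rad; turn on until the push on the knob has clearly risen.
- vise_crank (a joint): Crank angle in rad, 0 to 2.0, starts at 0 to 0.35 and grows as the crank turns clockwise seen from above, closing the jaw. At 0 the arm points 0.35 rad clockwise of the vise's +x. Steady friction 0.4 N m (about 5 N at the knob); it stays where it is left and keeps the clamping force. Beyond 1.36 rad, a push of 10 N or more at the knob means tight.
- crank_pivot (a point): Point on the crank's vertical pivot axis, at the height of the knob's top (101 mm above the bench).
- crank_knob (a point): Top centre of the crank's upright red cylindrical knob, 20 mm diameter, 46 mm tall (55 to 101 mm above the bench), rigid with the crank arm, 85 mm from the pivot axis. The flat crank arm, 16 mm wide, lies under it, its top 56 mm above the bench.
- bracket: Loose aluminium bracket, 0.75 kg, on the vise bed between the jaws; origin at the centre of its underside, z up. Foot 70 (x) by 44 (y) by 34 mm high. A column at its -x end carries two arms, 40 mm wide: lower 70 to 90 mm, upper 122 to 142 mm above the underside, each with a flush brass bushing, both on one vertical axis at x = +5 mm, y = 0. Open space from 34 to 70 mm.
- bush_upper (a point): Centre of the top mouth of the upper bushing: bore 16 mm, 20 mm long, outside diameter 24 mm; 142 mm above the bracket's underside.
- bush_lower (a point): Centre of the top mouth of the lower bushing, same size, 52 mm below the upper mouth; its lower face is 70 mm above the bracket's underside.
- guide_rod: Loose steel rod, 170 mm long, about 0.15 kg, standing upright in one of the rack's two sockets; origin at the centre of its lower end, z up along the rod. Diameter 12 mm with a 9 mm long tapered lower end (5 mm at the tip); the top 52 mm is an orange sleeve of 14 mm diameter.
- rack: Dark wooden block fixed to the bench, 140 mm (x) by 60 mm (y) by 45 mm high, origin at the centre of its underside; two sockets of 13 mm diameter, 35 mm deep, 40 mm either side of the centre along its x. The guide rod stands in one, the punch in the other, both from 10 mm above the bench.
- punch: Bystander: punch standing in the rack's other socket, 118 mm long, black grip of 18 mm diameter with a 24 mm steel cap on top; origin at the centre of its lower end.
- tin: Bystander: closed round varnish tin, 84 mm diameter, 100 mm tall, standing on the bench; origin at the centre of its underside.
- screwdriver: Bystander: screwdriver with a red handle, lying on the bench beyond the vise; it lies along its own x.

How it is judged:
On the way, in this order (a step that is already met when the one before it is completed fails the run):
1. the jaw is cranked tight onto the bracket (over 10 N) (contact force between vise_jaw and bracket above 10 N), for 0.3 s.
2. the held rod's lower end is inside the upper bushing, with the bracket clamped (contact force between vise_jaw and bracket above 10 N and z of guide_rod in the frame of bracket below 0.132 m and horizontal distance between guide_rod and bush_upper below 0.006 m and contact force between the fingers and guide_rod above 1 N), for 0.1 s.
At the end, for the whole second after the job is handed in: The gripper holds the rod (over 2 N), at rest, in line with the bushings within 0.12 rad and through both, its lower end 37 to 66 mm above the bracket's underside (below the lower bushing, clear of the foot); the bracket is upright and clamped with over 10 N (contact force between vise_jaw and bracket above 10 N and z of guide_rod in the frame of bracket between 0.037 and 0.066 m and horizontal distance between guide_rod and bush_lower below 0.006 m and angle between the z axis of guide_rod and the z axis of bracket, either way round below 0.12 rad and angle between bracket's own z axis and vertical below 0.06 rad and contact force between the fingers and guide_rod above 2 N and linear speed of guide_rod below 0.02 m/s); the arm keeps its last pose, push and grip.
It fails at once if punch is disturbed (moved over 30 mm) (distance of punch from where it was at the start of the episode above 0.03 m).
It fails at once if tin is disturbed (moved over 30 mm) (distance of tin from where it was at the start of the episode above 0.03 m).
It fails at once if screwdriver is disturbed (moved over 30 mm) (distance of screwdriver from where it was at the start of the episode above 0.03 m).
It fails at once if the bracket is tipped over (angle between bracket's own z axis and vertical above 0.35 rad).
It also fails if it takes over 64 s, if anything falls off the work surface, if the arm or the gripper's body presses on something with over 40 N, if the wrist force passes 120 N, or if a joint passes its speed limit or range.

## Working session

There is one attempt and no reset: what is moved stays moved. The work goes in short steps, each a Python script; the robot and the scene stay as the last script left them, time stands still between calls to the robot, and variables do not carry over. Pictures are saved under pics/ and viewed, about 8 in all and at most 12, crops included, and the job is handed in when it is done.

```bash
mkdir -p pics; ls
python3 - <<'E'
from station import r
import cv2
for n in("scene","top"):
    im=r.grab_frame(n); cv2.imwrite(f"pics/{n}0.png",im[:,:,::-1])
    c=r.camera_info(n); print(n,c)
s=r.state(); print(s)
a=cv2.imread("pics/scene0.png");b=cv2.imread("pics/top0.png")
E
```

```text
pics
scene {'fx': 437.059972449918, 'fy': 437.059972449918, 'cx': 257.44260586965765, 'cy': 192.11783276038238, 'eye': array([ 1.18855466, -0.03818599,  0.62636366]), 'rotation': array([-1.76809059, -1.57869183,  0.77649598])}
top {'fx': 466.37975175016936, 'fy': 466.37975175016936, 'cx': 248.55852369239196, 'cy': 188.95428564301238, 'eye': array([0.38561057, 0.04557973, 1.06972386]), 'rotation': array([-2.11368986,  2.16555225, -0.22578602])}
{'clock': 0.1, 'q': array([-1.18590605,  0.46933827, -0.04863512,  1.53355406,  0.02414398,
        1.14100351, -0.08229012]), 'qvel': array([ 0.00033649, -0.00153459, -0.00091965, -0.00359763,  0.00049312,
       -0.00363459, -0.00169231]), 'effort': array([ 4.05671835e-04, -5.09172142e+01, -8.14989768e-02, -2.36827004e+01,
       -6.15054974e-02,  3.45345831e-02,  5.05518938e-05]), 'position': array([0.27116885, 0.61755656, 0.22162833]), 'tcp_rot': array([-6.45154372e-01, -3.07435522e+00,  2.66066243e-03]), 'ft_force': array([-0.48750767, -0.08708728, -0.34629894]), 'moment': array([ 0.02518785, -0.01852705,  0.02514324]), 'grip_width': 0.08688950610930739}
```

View pics/scene0.png

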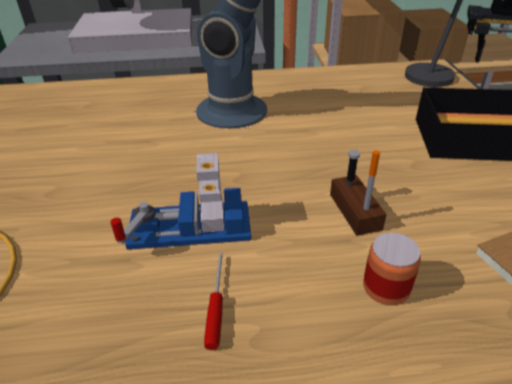

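View pics/top0.png

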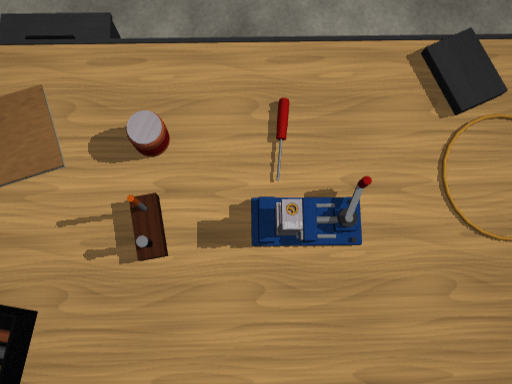

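The scene view shows the vise with the bracket at about (208,190), the red knob at (118,230), the orange rod top at (375,155) and the tin at (392,265). In the top view the knob is at (366,181), the upper bushing at (292,210), the rod top at (131,199), the punch at (142,241) and the tin at (147,125).

```bash
cat > h.py <<'E'
import numpy as np, cv2
from scipy.spatial.transform import Rotation as R
def ray(c,p):
    d=R.from_rotvec(c["rotation"]).apply([(p[0]-c["cx"])/c["fx"],(p[1]-c["cy"])/c["fy"],1.])
    return c["eye"],d/np.linalg.norm(d)
def onz(c,p,z):
    e,d=ray(c,p); return e+d*(z-e[2])/d[2]
def tri(c1,p1,c2,p2):
    (a,u),(b,v)=ray(c1,p1),ray(c2,p2)
    s=np.linalg.lstsq(np.c_[u,-v],b-a,rcond=None)[0]
    P,Q=a+s[0]*u,b+s[1]*v
    return (P+Q)/2,np.linalg.norm(P-Q)
def blobs(im,lo,hi,roi,amin=6):
    h=cv2.cvtColor(im,cv2.COLOR_RGB2HSV); m=cv2.inRange(h,np.array(lo),np.array(hi))
    x0,y0,x1,y1=roi; z=np.zeros_like(m); z[y0:y1,x0:x1]=m[y0:y1,x0:x1]
    n,l,st,ce=cv2.connectedComponentsWithStats(z)
    return [(ce[i].round(2),st[i].tolist()) for i in range(1,n) if st[i,4]>=amin]
def down(yaw):  # tool z down, tool y (jaw axis) at world angle yaw
    y=np.array([np.cos(yaw),np.sin(yaw),0]); z=np.array([0,0,-1.])
    return R.from_matrix(np.c_[np.cross(y,z),y,z]).as_rotvec()
E
python3 - <<'E'
from h import *
from station import r
T=r.camera_info("top");S=r.camera_info("scene")
t=cv2.imread("pics/top0.png")[:,:,::-1].copy();s=cv2.imread("pics/scene0.png")[:,:,::-1].copy()
print("knob",blobs(t,(0,150,80),(8,255,255),(340,165,385,200)),blobs(s,(0,150,80),(8,255,255),(100,210,135,250)))
print("orange",blobs(t,(5,150,120),(20,255,255),(120,185,150,215)),blobs(s,(5,170,120),(20,255,255),(360,140,390,185)))
print("brass",blobs(t,(12,80,60),(30,255,255),(280,200,303,222),3),blobs(s,(12,80,60),(30,255,255),(196,152,220,196),3))
print("blue",blobs(t,(105,120,40),(125,255,255),(240,180,375,260),50))
hb=cv2.cvtColor(t,cv2.COLOR_RGB2HSV); m=cv2.inRange(hb,(105,120,40),(125,255,255)); m[:,:240]=0;m[:,375:]=0;m[:180]=0;m[260:]=0
pts=cv2.findNonZero(m); rect=cv2.minAreaRect(pts); print(rect)
bp=cv2.boxPoints(rect); print([onz(T,p,.018)[:2].round(4) for p in bp])
print("bushU",onz(T,(292,210),.16),"knob",onz(T,(366,181),.101),"rod",onz(T,(131,199),.18),"punch",onz(T,(142,241),.128),"tin",onz(T,(145,126),.1))
a=cv2.resize(t[150:270,230:390],None,fx=5,fy=5,interpolation=cv2.INTER_CUBIC)
b=cv2.resize(s[140:260,100:260],None,fx=5,fy=5,interpolation=cv2.INTER_CUBIC)
cv2.imwrite("pics/a.png",a[:,:,::-1]);cv2.imwrite("pics/b.png",b[:,:,::-1])
E
```

```text
knob [(array([366.9 , 179.98]), [363, 176, 9, 10, 62])] [(array([117.15, 228.47]), [110, 218, 14, 23, 218])]
orange [(array([130.1 , 197.59]), [127, 194, 8, 8, 49])] [(array([373.9 , 162.47]), [369, 150, 11, 26, 182])]
brass [(array([291.59, 208.54]), [286, 203, 12, 12, 100])] [(array([210.3 , 157.06]), [196, 152, 24, 24, 67]), (array([206.71, 165.23]), [201, 162, 12, 7, 66]), (array([196.93, 185.28]), [196, 174, 3, 22, 46]), (array([209.  , 187.12]), [204, 184, 12, 7, 67])]
blue [(array([303.77, 223.08]), [252, 197, 110, 49, 3256])]
((306.5, 221.0), (48.0, 109.0), 90.0)
[array([0.5589, 0.0046]), array([ 0.5533, -0.2464]), array([ 0.4436, -0.2386]), array([0.4497, 0.0076])]
bushU [ 0.50775306 -0.06809891  0.16      ] knob [ 0.57439023 -0.23652664  0.101     ] rod [0.53346415 0.24331053 0.18      ] punch [0.45649122 0.2314428  0.128     ] tin [0.70549438 0.23406661 0.1       ]
```

View pics/a.png

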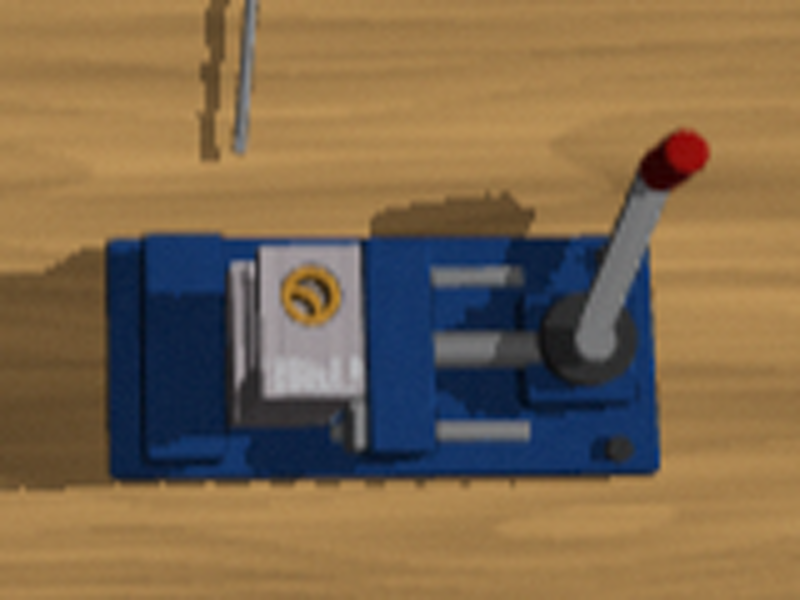

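Run:
```python
from h import *
from station import r
T=r.camera_info("top");S=r.camera_info("scene")
k=onz(T,(367,180.2),.101); p=onz(T,(349.7,218.8),.058)
print("knob",k,"pivot",p, "dist",np.hypot(*(k-p)[:2]),"ang",np.arctan2(*(k-p)[1::-1]))
print("knob scene top", onz(S,(116,220.5),.101))
print("rodtop T",onz(T,(130.1,197.6),.178),"tri rod", tri(T,(130.1,197.6),S,(375,152)))
print("bushU T",onz(T,(291.6,208.5),.16),"S",onz(S,(206.7,165.2),.16),"lowS",onz(S,(209,187.1),.108))
a=np.arctan2(*(k-p)[1::-1]); q=None
for ph in (a,-1.0,-1.5,-1.9):
    pos=np.array([p[0]+.085*np.cos(ph),p[1]+.085*np.sin(ph),.068])
    for off in (np.pi/2,-np.pi/2):
        print(ph,off,r.solve_ik(pos,down(ph+off)))
for y in (np.pi/2,-np.pi/2): print(r.solve_ik([.53,.243,.141],down(y)),r.solve_ik([.505,-.068,.2],down(y)))
```

```text
knob [ 0.576084   -0.23880296  0.101     ] pivot [ 0.49907941 -0.20690867  0.058     ] dist 0.08334838769398205 ang -0.39267623328965967
knob scene top [ 0.58233163 -0.23718113  0.101     ]
rodtop T [0.53656534 0.24552586 0.178     ] tri rod (array([0.53633457, 0.24438069, 0.17720163]), np.float64(0.0026593350505251193))
bushU T [ 0.51075429 -0.06743732  0.16      ] S [ 0.5147027  -0.06858926  0.16      ] lowS [ 0.51423295 -0.06867571  0.108     ]
-0.39267623328965967 1.5707963267948966 [-0.02593212  0.59556668  0.49251566  1.81648803 -0.3705658   0.82192794
  1.82881902]
-0.39267623328965967 -1.5707963267948966 [-0.3073479   0.75563097  0.95274281  1.83191509 -0.74945402  0.96211396
 -0.98471144]
-1.0 1.5707963267948966 [-0.1114844   0.64141505  0.73230369  1.85802146 -0.55697225  0.85833291
  1.47018662]
-1.0 -1.5707963267948966 [-0.31217044  0.82840979  1.10627546  1.86796597 -0.87536416  1.03142553
 -1.39832053]
-1.5 1.5707963267948966 [-0.27131471  0.7624345   1.07090117  1.93651261 -0.82769945  0.96698034
  1.27695652]
-1.5 -1.5707963267948966 [-0.28796824  0.7867373   1.10737419  1.9372335  -0.85946079  0.99022001
 -1.83704082]
-1.9 1.5707963267948966 [-0.18140787  0.62030616  0.89980008  2.00517811 -0.66047314  0.8361786
  0.76721436]
-1.9 -1.5707963267948966 [-0.2933948   0.73976703  1.10875822  2.01000464 -0.8401351   0.94460569
 -2.20741483]
[-0.51051179  0.40250752  0.0106907   1.84387037 -0.00536646  0.89524239
  1.07347674] [-0.35346741  0.23174677  0.47885271  1.96916586 -0.12866096  0.96984379
  1.75821002]
[-0.95219572  0.45145202  0.59892961  1.86958915 -0.31536274  0.91568857
 -1.77599957] [-0.66320503  0.28905372  0.87410024  1.98304576 -0.26520558  0.98647292
 -1.2321065 ]
```

Run:
```python
from h import *
from station import r
piv=np.array([.4998,-.2066]); L=.085; ph=-.385
P=lambda a,z:[piv[0]+L*np.cos(a),piv[1]+L*np.sin(a),z]
O=lambda a:down(a+np.pi/2)
print(P(ph,0))
p0=r.state()["position"]
r.move_linear([p0[0],p0[1],.30],.2)
r.goto(P(ph,.24),O(ph))
r.move_linear(P(ph,.12),.2)
s=r.state();print(s["clock"],s["position"],s["ft_force"])
cv2.imwrite("pics/k1.png",cv2.cvtColor(r.grab_frame("scene"),cv2.COLOR_RGB2BGR))
cv2.imwrite("pics/k2.png",cv2.cvtColor(r.grab_frame("top"),cv2.COLOR_RGB2BGR))
a=cv2.imread("pics/k1.png")[140:290,60:260];b=cv2.imread("pics/k2.png")[130:280,300:500]
cv2.imwrite("pics/k.png",np.hstack([cv2.resize(a,None,fx=2,fy=2),cv2.resize(b,None,fx=2,fy=2)]))
```

```text
[np.float64(0.5785778667772208), np.float64(-0.23852252662353762), 0]
4.575 [ 0.57933321 -0.23910132  0.12102833] [-0.1495285  -0.24619118  0.29501901]
```

View pics/k.png

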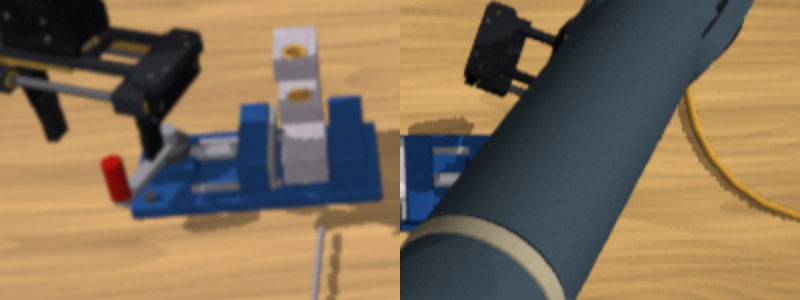

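The left half shows the open fingers straddling the knob (crop (50,135) and (150,150), knob at (115,178)), so I'm descending and cranking.

Run:
```python
from h import *
from station import r
piv=np.array([.4998,-.2066]); L=.085; ph=-.385
P=lambda a,z:[piv[0]+L*np.cos(a),piv[1]+L*np.sin(a),z]
O=lambda a:down(a+np.pi/2)
r.move_linear(P(ph,.068),.1); print(r.state()["ft_force"].round(1))
r.grasp(12); s=r.state(); f0=s["ft_force"]; print("grip",s["grip_width"],f0.round(1),s["position"].round(4))
a=ph
while a>-2.2:
    a-=.12 if a>-1.55 else .03
    r.move_linear(P(a,.068),.08,O(a)); s=r.state()
    f=s["ft_force"]; t=np.array([np.sin(a),-np.cos(a)]); n=np.array([np.cos(a),np.sin(a)])
    ft,fr=-f[:2]@t,f[:2]@n
    d=s["position"][:2]-piv; print(round(a,3),"act",np.arctan2(d[1],d[0]).round(3),"tang",ft.round(1),"rad",fr.round(1),"z",f[2].round(1),s["grip_width"].round(4),s["clock"])
    if ft>18 or abs(fr)>25: break
```

```text
[ 0.2 -1.4  0.7]
grip 0.019715093242951193 [ 0.1 -1.7 -0.9] [ 0.5784 -0.2391  0.068 ]Traceback (most recent call last):
  File "<stdin>", line 14, in <module>
AttributeError: 'float' object has no attribute 'round'
```

Run:
```python
from h import *
from station import r
piv=np.array([.4998,-.2066]); L=.085; a=-.505
P=lambda a,z:[piv[0]+L*np.cos(a),piv[1]+L*np.sin(a),z]
O=lambda a:down(a+np.pi/2)
while a>-2.2:
    a-=.12 if a>-1.5 else .04
    r.move_linear(P(a,.068),.08,O(a)); s=r.state()
    f=s["ft_force"]; t=np.array([np.sin(a),-np.cos(a)]); n=np.array([np.cos(a),np.sin(a)])
    ft,fr=-f[:2]@t,f[:2]@n
    d=s["position"][:2]-piv; print("%.3f act %.3f tang %.1f rad %.1f z %.1f w %.4f t %.1f"%(a,np.arctan2(d[1],d[0]),ft,fr,f[2],s["grip_width"],s["clock"]))
    if ft>18 or abs(fr)>25: break
```

```text
-0.625 act -0.616 tang 1.5 rad -4.5 z 2.9 w 0.0196 t 7.0
-0.745 act -0.739 tang 1.5 rad -5.3 z 4.3 w 0.0194 t 7.3
-0.865 act -0.858 tang 0.5 rad -6.3 z 4.6 w 0.0194 t 7.5
-0.985 act -0.976 tang 1.0 rad -6.2 z 4.5 w 0.0196 t 7.8
-1.105 act -1.095 tang 1.0 rad -6.6 z 6.0 w 0.0195 t 8.1
-1.225 act -1.214 tang 0.4 rad -6.9 z 4.4 w 0.0197 t 8.4
-1.345 act -1.333 tang 0.6 rad -7.2 z 4.0 w 0.0196 t 8.6
-1.465 act -1.451 tang 0.1 rad -6.7 z 4.5 w 0.0200 t 8.9
-1.585 act -1.571 tang 0.8 rad -6.9 z 3.8 w 0.0193 t 9.2
-1.625 act -1.599 tang 2.7 rad -7.1 z 1.0 w 0.0196 t 9.4
-1.665 act -1.639 tang 3.0 rad -7.7 z 1.5 w 0.0195 t 9.7
-1.705 act -1.679 tang 3.3 rad -6.7 z 2.5 w 0.0199 t 9.9
-1.745 act -1.720 tang 2.5 rad -6.8 z 1.5 w 0.0193 t 10.2
-1.785 act -1.758 tang 2.9 rad -7.1 z 0.3 w 0.0193 t 10.4
-1.825 act -1.776 tang 7.3 rad -6.8 z -2.1 w 0.0197 t 10.7
-1.865 act -1.788 tang 12.6 rad -6.7 z -7.2 w 0.0197 t 10.9
-1.905 act -1.800 tang 17.8 rad -6.3 z -11.9 w 0.0193 t 11.2
-1.945 act -1.806 tang 24.2 rad -6.7 z -18.2 w 0.0198 t 11.4
```

Run:
```python
from h import *
from station import r
r.pause(.4); f=r.state()["ft_force"]; print(f)
r.open_gripper(); r.pause(.1)
p=r.state()["position"]; r.move_linear([p[0],p[1],.28],.25)
r.goto([.5363,.2445,.26],down(np.pi/2))
t=r.grab_frame("top");s=r.grab_frame("scene");T=r.camera_info("top");S=r.camera_info("scene")
cv2.imwrite("pics/t2.png",t[:,:,::-1]);cv2.imwrite("pics/s2.png",s[:,:,::-1])
bt=blobs(t,(12,80,60),(30,255,255),(275,200,310,222),3);bs=blobs(s,(12,80,60),(30,255,255),(199,155,217,196),3);print(bt,bs)
print(onz(T,bt[0][0],.16),[onz(S,b[0],z) for b,z in zip(bs,(.16,.108))])
s0=r.state();print(s0["clock"],s0["position"],s0["ft_force"])
cv2.imwrite("pics/c2.png",cv2.resize(s[60:280,180:460],None,fx=2.5,fy=2.5)[:,:,::-1])
```

```text
[ 24.73813682  -2.58164716 -17.60857972]
[(array([290.17, 208.59]), [284, 203, 13, 12, 99])] [(array([208.55, 165.16]), [203, 162, 12, 7, 67]), (array([199.42, 185.21]), [199, 180, 2, 11, 19]), (array([210.86, 187.08]), [206, 184, 11, 7, 65])]
[ 0.51064003 -0.06460001  0.16      ] [array([ 0.51501079, -0.06516193,  0.16      ]), array([ 0.50587894, -0.08712277,  0.108     ])]
16.25 [0.53676812 0.24304727 0.2602614 ] [-0.13516609 -0.28540771  0.39376262]
```

View pics/c2.png

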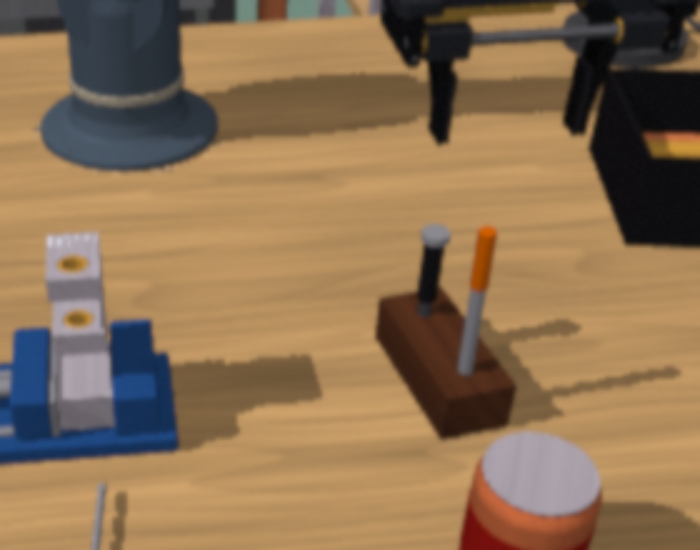

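Run:
```python
from h import *
from station import r
D=down(np.pi/2)
print(r.solve_ik([.512,-.065,.335],D) is not None)
r.move_linear([.5365,.2445,.141],.15); f=r.state()["ft_force"].round(1)
r.grasp(30); s=r.state(); print(f,s["grip_width"],s["ft_force"].round(1),s["moment"].round(2))
r.move_linear([.5365,.2445,.19],.06); s=r.state(); print(s["grip_width"],s["ft_force"].round(1))
r.move_linear([.5365,.2445,.335],.2)
r.goto([.511,-.065,.335],D)
t=r.grab_frame("top");c=r.grab_frame("scene");s=r.state(); print(s["clock"],s["position"],s["grip_width"],s["ft_force"].round(1))
cv2.imwrite("pics/t3.png",t[:,:,::-1]);cv2.imwrite("pics/s3.png",c[:,:,::-1])
cv2.imwrite("pics/c3.png",np.hstack([cv2.resize(c[60:220,140:280],None,fx=2.8,fy=2.8),cv2.resize(t[140:300,220:345],None,fx=2.8,fy=2.8)])[:,:,::-1])
```

```text
True
[ 0.4  0.7 -0.1] 0.012845842959862538 [-0.6 -0.1 -0.8] [0.12 0.01 0.  ]
0.013236190666069713 [ 0.5  0.1 -1.6]
21.5 [ 0.51166079 -0.0628617   0.33469602] 0.012772708187353626 [ 0.4  0.4 -0.8]
```

View pics/c3.png

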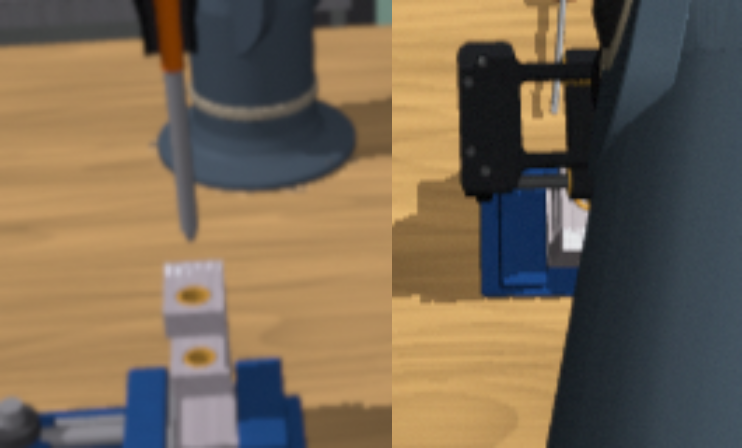

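```bash
cat > m.py <<'E'
from h import *
from station import r
def tip():
    "scene-view rod tip and upper-bushing positions on their planes"
    s=r.state();S=r.camera_info("scene");c=r.grab_frame("scene")
    zt=s["position"][2]-.131
    g=c.astype(int); hsv=cv2.cvtColor(c,cv2.COLOR_RGB2HSV)
    m=((hsv[:,:,1]<75)&(hsv[:,:,2]>50)).astype(np.uint8)
    e=R.from_rotvec(S["rotation"]).inv().apply(np.array([*s["position"][:2],zt])-S["eye"])
    u,v=S["fx"]*e[0]/e[2]+S["cx"],S["fy"]*e[1]/e[2]+S["cy"]
    b=blobs(c,(12,80,60),(30,255,255),(199,158,217,175),20)
    return c,m,s,zt,(u,v),b,S
E
python3 - <<'E'
from m import *
r.pause(.3)
c,m,s,zt,uv,b,S=tip(); print(s["position"],zt,uv,b,onz(S,b[0][0],.16))
x0,y0=int(uv[0])-12,int(uv[1])-14
for y in range(y0,y0+22): print(y,"".join("#" if v else "." for v in m[y,x0:x0+26]), x0)
E
```

```text
[ 0.51114661 -0.06453681  0.33493314] 0.20393314182258004 (np.float64(206.79396945783952), np.float64(143.94627467172205)) [(array([208.55, 165.16]), [203, 162, 12, 7, 67])] [ 0.51501079 -0.06516193  0.16      ]
129 ........######............ 194
130 ........#######........... 194
131 ........#######........... 194
132 ........#######........... 194
133 .........######........... 194
134 .........######........... 194
135 .........######........... 194
136 .........######........... 194
137 .........######........... 194
138 .........######........... 194
139 .........######........... 194
140 .........######........... 194
141 ..........#####........... 194
142 ..........#####........... 194
143 ...........####........... 194
144 ............##............ 194
145 .......................... 194
146 .......................... 194
147 .......................... 194
148 .......................... 194
149 .......................... 194
150 .......................... 194
```

Run:
```python
from m import *
r.move_linear([.5145,-.0652,.335],.05); r.move_linear([.5145,-.0652,.298],.08); r.pause(.3)
c,m,s,zt,uv,b,S=tip(); print(s["clock"],s["position"],zt,uv,b)
x0,y0=int(uv[0])-12,int(uv[1])-12
for y in range(y0,y0+18): print(y,"".join("#" if v else "." for v in m[y,x0:x0+26]), x0)
cv2.imwrite("pics/c4.png",cv2.resize(c[130:205,170:250],None,fx=7,fy=7,interpolation=cv2.INTER_CUBIC)[:,:,::-1])
```

```text
23.0083 [ 0.51472136 -0.06525104  0.2983394 ] 0.16733939627964867 (np.float64(208.16260110140126), np.float64(161.82111837120686)) [(array([208.59, 165.35]), [203, 162, 12, 7, 63])]
149 ........######............ 196
150 ........######............ 196
151 ........######............ 196
152 ........#######........... 196
153 .......#################.. 196
154 ...#####################.. 196
155 ..######################.. 196
156 ..######################.. 196
157 ..######################.. 196
158 ..######################.. 196
159 ..######################.. 196
160 ..######################.. 196
161 ..######################.. 196
162 ..############...#######.. 196
163 ..#######...#.....######.. 196
164 ..#####............#####.. 196
165 ..#####............#####.. 196
166 ..#####............#####.. 196
```

View pics/c4.png

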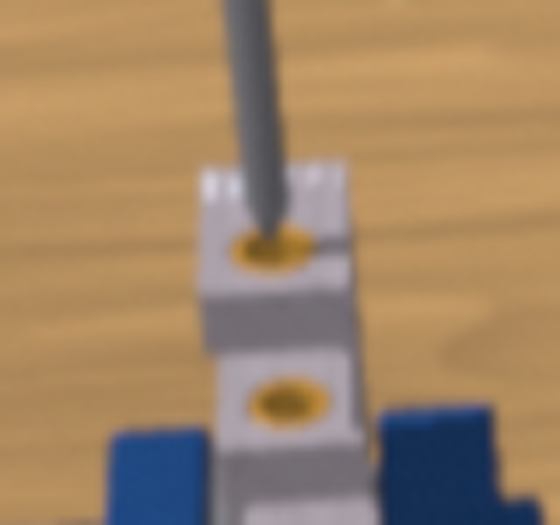

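The tip is over the upper bushing: tip at about (208.3,163) and bushing centre at about (208.7,165.4). I'll lower it with force checks, then centre it by probing inside the bore.

```bash
cat >> m.py <<'E'
D=down(np.pi/2)
F=lambda: r.state()["ft_force"]
def show(k):
    s=r.state(); print(k,"t %.1f"%s["clock"],s["position"].round(4),(s["ft_force"]).round(1),s["moment"].round(2),round(s["grip_width"],4))
E
python3 - <<'E'
from m import *
show("a"); x,y=.5145,-.0652; f0=F()
for z in np.arange(.293,.274,-.003):
    r.move_linear([x,y,z],.04); show("%.3f"%z)
    d=F()-f0
    if d[2]>6 or np.hypot(*d[:2])>6: print("contact");break
else:
    for ax in (0,1):
        for sg in (1,-1):
            for k in range(1,6):
                p=[x,y,z]; p[ax]+=sg*k*.001
                r.move_linear(p,.02); d=F()-f0
                if abs(d[ax])>2.5: break
            print(ax,sg,k); show(""); r.move_linear([x,y,z],.04)
E
```

```text
a t 23.1 [ 0.5146 -0.0652  0.2982] [ 0.1 -0.4 -1.8] [ 0.05  0.06 -0.03] 0.0133
0.293 t 23.3 [ 0.5142 -0.0651  0.2926] [-0.4 -0.4 -1.7] [ 0.01 -0.05 -0.04] 0.013
0.290 t 23.6 [ 0.5144 -0.0652  0.2898] [-0.3 -1.  -1.7] [0.07 0.03 0.01] 0.0133
0.287 t 23.8 [ 0.5144 -0.0652  0.2868] [-0.  -0.4 -0.8] [-0.01 -0.03  0.05] 0.0135
0.284 t 24.1 [ 0.5143 -0.0652  0.2838] [ 0.1  0.1 -1.7] [0.01 0.06 0.02] 0.0134
0.281 t 24.3 [ 0.5141 -0.0651  0.2806] [-0.3 -0.4 -1. ] [0.04 0.31 0.01] 0.0131
0.278 t 24.6 [ 0.5142 -0.0651  0.2777] [-1.1  0.6 -1.6] [0.06 0.39 0.04] 0.0131
0.275 t 24.8 [ 0.5143 -0.0652  0.2747] [-0.9  0.6 -1.7] [0.02 0.38 0.06] 0.0133
0 1 2
 t 25.3 [ 0.5162 -0.0652  0.2748] [-2.7 -0.6 -2.3] [-0.04  0.84  0.01] 0.0129
0 -1 5
 t 26.8 [ 0.5096 -0.0652  0.2751] [ 0.2  0.9 -0.8] [-0.01 -0.15  0.02] 0.013
1 1 4
 t 28.1 [ 0.5144 -0.0619  0.2751] [-0.8 -3.5 -0.7] [-1.14  0.28 -0.01] 0.0127
1 -1 3
 t 29.1 [ 0.5145 -0.0674  0.2749] [-1.1  4.1 -0.2] [1.1  0.24 0.05] 0.0131
```

Run:
```python
from m import *
y,z=-.0648,.272
for x in (.5135,.5125,.5115,.5105,.5095,.5085,.5075,.5065):
    r.move_linear([x,y,z],.02); m=[r.state()["moment"][1]]
    for _ in range(4): r.pause(.02); m.append(r.state()["moment"][1])
    print(x,np.mean(m).round(3),F()[0].round(1))
    if np.mean(m)<-.45: break
show("")
```

```text
0.5135 0.043 0.1
0.5125 0.019 -0.5
0.5115 0.012 0.2
0.5105 0.011 -1.0
0.5095 -0.109 0.8
0.5085 -0.403 1.1
0.5075 -0.562 1.9
 t 31.6 [ 0.5077 -0.0648  0.2721] [ 1.9  0.3 -0.3] [ 0.04 -0.56 -0.02] 0.0134
```

Run:
```python
from m import *
x,y=.5117,-.0648
r.move_linear([x,y,.272],.02); show("s"); f0=F()
z=.272
while z>.2005:
    z=max(z-.006,.200); r.move_linear([x,y,z],.05); d=F()-f0
    show("%.3f"%z)
    if d[2]>5 or np.hypot(*d[:2])>8: print("contact");break
r.pause(.3)
c=r.grab_frame("scene"); cv2.imwrite("pics/c5.png",cv2.resize(c[110:220,160:270],None,fx=5,fy=5,interpolation=cv2.INTER_CUBIC)[:,:,::-1])
```

```text
s t 32.0 [ 0.5113 -0.0649  0.2717] [-0.1 -1.  -2.3] [0.03 0.07 0.02] 0.013
0.266 t 32.3 [ 0.5112 -0.0648  0.2654] [ 0.1 -0.1 -1.7] [0.01 0.02 0.04] 0.0132
0.260 t 32.5 [ 0.5114 -0.0647  0.2596] [-0.1  0.6 -1.6] [0.02 0.01 0.  ] 0.0131
0.254 t 32.8 [ 0.5114 -0.0648  0.2536] [-0.1 -0.5 -1.1] [-0.   -0.01 -0.  ] 0.0131
0.248 t 33.1 [ 0.5114 -0.0648  0.2476] [ 0.6  0.6 -1.4] [0.01 0.01 0.06] 0.0132
0.242 t 33.3 [ 0.5115 -0.0648  0.2416] [-0.3 -0.2 -1.5] [ 0.02 -0.03 -0.05] 0.0129
0.236 t 33.6 [ 0.5114 -0.0648  0.2356] [ 0.  -0.5 -1.4] [ 0.   -0.04  0.03] 0.0131
0.230 t 33.9 [ 0.5115 -0.0648  0.2296] [-0.7  0.7 -1.3] [ 0.07  0.01 -0.02] 0.0133
0.224 t 34.1 [ 0.5114 -0.0648  0.2236] [ 0.3 -0.8 -0.5] [ 0.01 -0.02  0.03] 0.0132
0.218 t 34.4 [ 0.5114 -0.0648  0.2176] [-0.1 -0.  -0.9] [0.05 0.01 0.01] 0.013
0.212 t 34.7 [ 0.5114 -0.0648  0.2116] [-0.3  0.1 -1.4] [ 0.04 -0.01  0.  ] 0.0131
0.206 t 34.9 [ 0.5114 -0.0648  0.2056] [ 0.1  0.1 -1.9] [ 0.05  0.04 -0.  ] 0.0134
0.200 t 35.2 [ 0.5114 -0.0648  0.1997] [-0.2  0.1 -1.3] [0.01 0.03 0.01] 0.0134
```

View pics/c5.png

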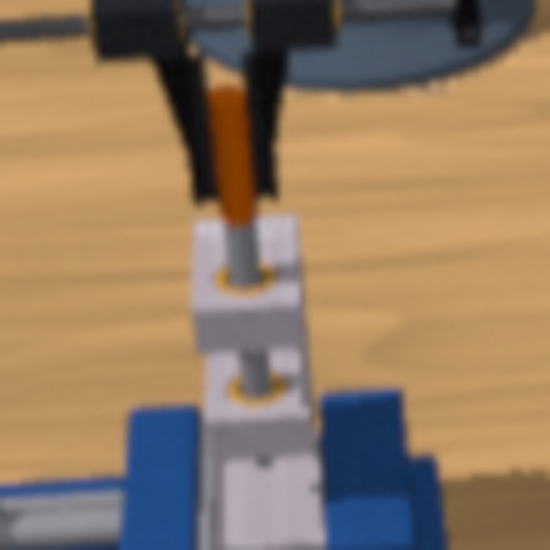

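Run:
```python
from m import *
show("end"); print(np.abs(r.state()["qvel"]).max()); r.finish_job()
```

```text
end t 35.5 [ 0.5118 -0.0648  0.2001] [ 0.4 -0.2 -1.7] [0.01 0.06 0.01] 0.0132
0.001213179273251003
the job is handed in; nothing more can be done
```

The job is handed in at 35.5 s of the 64 s allowed. The vise is tight and the arm is still holding the rod through both bushings, but the station reports no verdict.

- **Vise:** I gripped the knob and turned the crank clockwise. The push on the knob rose from about 3 N to 24 N, at a crank reading of about 1.43 rad. I held it for 0.4 s and released.
- **Rod:** I took it from the rack and lowered it into the upper bushing using the scene camera. There I centred it by light sideways probing, then lowered it through the lower bushing with no contact.
- **Last checks:** The wrist load and moment were near zero (about 1.7 N, mostly the rod's weight) and the arm was at rest. The last picture shows the rod upright through both bushings, its tip showing just below the lower arm. By the tool height, the lower end is about 51 mm above the bracket's underside.
- **Disagreements:** The two cameras differed by about 4 mm in x on the bushing. The probing agreed with the top camera, which gave about 0.511 m.
- **Not checked directly:** I did not measure the clamping force after letting go of the crank. The last picture shows the jaw still against the bracket. I did not compare the bystanders' positions with the start.

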